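# Grease the bearing block: snap the push coupler onto its tilted nipple and hold

### The job

Lift the long-barrelled grease coupler up out of its sprung catch on the tool rail, and press it squarely onto the tilted nipple of the bearing block until the two jaws snap shut behind its lip and the sprung collar under it is pushed fully home. Finish like that: still gripping the coupler and still pressing it fully home against the collar's spring, without letting go. Leave the short round-headed plug on the rail and do not disturb the jar or the screwdriver.

Things in the scene. Friction and masses are not known exactly. Their poses are not given: they have to be found in the camera images.
- coupler: Grease coupler: bare metal, 122 mm long, round, 0.18-0.35 kg. Origin: centre of its nose's open end; z up its axis to the barrel's top. Bore 13 mm wide, 28 deep. Outside: lip 18 mm wide at z 0, 25 at z 6-8.5, 18 at z 13; neck 18 to z 32; flange 36 at z 32-38, tapering to 26 at z 47. Starts upright in one of the rail's stations (varies), flange on the rail's top, origin 14 mm above the table.
- coupler_grip (a point): Point on the coupler's axis at z = 88 mm, where to grip: the barrel is a plain 26 mm cylinder from z = 47 to 118 mm. A straight upward pull of 7 to 18 N, its weight included, lifts it past the rail's sprung catch within the first 13 mm; its nose is clear of the rail after 35 mm.
- plug: Solid blanking plug in the other rail station: nose and flange as the coupler's, but only 80 mm tall, with a 32 mm round black head. Origin: centre of its lower end, z up. To be left there.
- rail: Fixed tool rail: base plate 110 x 190 x 10 mm, aluminium double bar 56 x 170 mm, its top 46 mm above the table. Origin: centre of the underside, y along the bar, z up. Stations at y = +50 and -50 mm. At each, a sprung catch of two fingers (on the +x and -x sides) laps over the flange; it reaches 62 mm above the table. Place and yaw vary; it may trade places with the block.
- nipple: Fixed brass nipple on a green bearing block (base 120 x 90 mm, place and yaw vary), tilted 0.44 rad from vertical. Origin: foot of the pin, on its axis, about 66 mm above the table; z outward along the axis: the coupler's z must point the same way. Pin 10 mm wide, tapered tip at z = 26 mm. Fully home, the coupler's origin is at z = 3 mm.
- nipple_jaws (a point): Point on the nipple's axis at its z = 20 mm, the height of the two sprung jaws, which stand at y = +9.7 and -9.7 mm in the nipple's frame; their holders reach y = +-32 mm and z = 26 mm. Pressing takes 10 to 20 N while the coupler's lip passes the jaws (coupler origin at nipple z = 17 to 11 mm); they then snap shut behind the lip.
- collar (a joint): How far the sprung collar (18 mm ring round the nipple, top at nipple z = 16 mm at rest, 3 mm fully home) is pushed down the nipple's axis: 0 at rest to 0.013 m fully home. The coupler's nose pushes it; its spring pushes back with 4 N at 0 and 9 N fully home.
- jaw_l (a joint): Outward travel of the jaw at the nipple's +y side: 0 closed; about 0.002 to 0.003 m as the lip passes (limit 0.006), back to 0 when snapped behind it. Sprung shut with 6 to 8 N.
- jaw_r (a joint): The same for the jaw at the nipple's -y side.
- jar: Grease jar, 60 mm across, 75 mm tall, standing between rail and block; a bystander. Origin: centre of its underside.
- screwdriver: Screwdriver 170 mm long lying on the table between rail and block, nearer the robot; a bystander. Origin: its middle, at the underside.
Mind the look-alikes: they are no part of the job. Leave any green look-alike of the coupler alone.

How it is judged:
On the way, in this order (a step that is already met when the one before it is completed fails the run):
1. the coupler is lifted out of its catch, its nose clear above the rail (height (world z) of coupler above 0.05 m and contact force between coupler and rail below 0.1 N and contact force between the fingers and coupler above 1 N), for 0.1 s.
2. the coupler is on the nipple, both jaws snapped shut behind its lip (z of coupler in the frame of nipple below 0.0085 m and distance between coupler and nipple below 0.01 m and angle between the z axis of coupler and the z axis of nipple, either way round below 0.12 rad and value of joint each of jaw_l, jaw_r below 0.0012 m), for 0.1 s.
At the end, for the whole second after the job is handed in: The robot still grips the coupler and presses it on: collar pushed down more than 10.8 of its 13 mm with over 5 N, coupler's origin within 6.5 mm of the nipple's origin, axes aligned within 0.1 rad, both jaws shut (under 1.2 mm) behind the lip, the plug still upright in the rail (value of joint collar above 0.0108 m and contact force between coupler and collar above 5 N and contact force between the fingers and coupler above 2 N and distance between coupler and nipple below 0.0065 m and angle between the z axis of coupler and the z axis of nipple, either way round below 0.1 rad and value of joint each of jaw_l, jaw_r below 0.0012 m and z of plug in the frame of rail below 0.02 m and angle between plug's own z axis and vertical below 0.15 rad); the arm keeps its last pose, push and grip.
It fails at once if the plug is pulled or knocked out of its place (distance of plug from where it was at the start of the episode above 0.015 m).
It fails at once if the jar is disturbed (distance of jar from where it was at the start of the episode above 0.03 m).
It fails at once if the screwdriver is disturbed (distance of screwdriver from where it was at the start of the episode above 0.04 m).
It also fails if it takes over 42 s, if anything falls off the work surface, if the arm or the gripper's body presses on something with over 40 N, if the wrist force passes 120 N, or if a joint passes its speed limit or range.

### The arm

A 6-joint arm with a two-finger parallel gripper is mounted at the origin on the work surface. World frame = base frame: x ahead of the robot, y to its left, z up, the work surface at z = 0. Lengths are in m, angles in rad, forces in N, time in s.
With the tool pointing down it reaches from about 0.3 to 0.775 m from the base axis. Payload 14.6 kg.
Tool frame: the origin (TCP) lies between the finger pads; the fingertips stand ctrl.tip_extent ahead of it and the grasp point (between the pads) lies 3 mm ahead of it (ctrl.tip_extent is the distance from the TCP to the fingertips, in m); z points along the fingers, y is the line along which they close (so a half turn about z gives the same grasp; the last joint's range is limited). The gripper opens to 94 mm and grips with 3 to 60 N. Pads are 16 mm wide; open, the fingers measure 119 mm over their backs; the gripper's body (75 mm by 177 mm) begins 78 mm behind the grasp point.
Start: joints at [1.04, 0.3, 1.521, -0, 1.321, -0.067], TCP at [0.246, 0.492, 0.227] pointing down, gripper open.
Joint ranges: [-3.03, 3.03], [-0.79, 2.21], [0.23, 2.52], [-1.04, 4.18], [0, 3.07], [-2.55, 2.55]. Speed limits (rad/s): [2.22, 2.22, 2.57, 3.14, 3.14, 3.14].

### API

Orientations are given as [roll, pitch, yaw] about the fixed x, y, z axes, in that order (R = Rz(yaw) Ry(pitch) Rx(roll)).
In Python, from station import ctrl, eyes gives the robot as it stands. The module is installed in compiled form; this text tells all that it offers.
- The arm moves only by the shell command python3 -m crank [OPENING] [FORCE], which reads ROWS from standard input. ROWS is a JSON list of rows, 1 to 10 of them, each of 6 numbers: dx, dy, dz in m, then a rotation vector rx, ry, rz in rad; each row shifts and turns the commanded pose from where the row before left it, along the tool's axes as they then stand; what a row does not reach is not made up. A row lasts 1/10 s, in which the tool goes at most 0.05 m and 0.15 rad, less where a joint would pass 70% of its speed; a pose out of reach is approached as far as the arm can. OPENING is the finger opening in m, set as the command begins (- or left out keeps the last). The fingers move at their own pace and stop on an object; FORCE is the grip in N (left out, the last holds). Time passes only in rows, so rows that do not move let the fingers close. It prints the time, the measured TCP pose, the force, the opening and the grip force at its end. Input that does not fit is refused with a message, and nothing moves.
- ctrl.get_obs(): the state, without advancing time (a new reading comes with each control period).
- eyes.camera(name): name is "side" or "top" or "wrist"; returns a dict with "pixels" (400x640x3 uint8, blue, green, red), "fx", "fy", "cx", "cy" (pixels), "extrinsics" (4x4, takes a point from camera to world coordinates). Camera axes: x right, y up, looking along -z (the intrinsics and any distortion apply to the point x, -y, -z); pixel columns grow to the right and rows downward; lengths in m; the calibration is good to about 2 mm. A picture is of the moment at which its call begins. There is no depth.
- ctrl.hand_in(): hands the job in; it is judged then, once.
The state is a dict: "time_s": time; "qpos": joint angles; "joint_vel": joint speeds; "tau": joint torques, N m; "ee_pos": TCP position; "eef_rot": TCP orientation; "force": force on the tool from outside, world axes, zero at the start; "moment": the same for the moment, N m; "grip_width": finger opening in m; "grip_force": force on a finger pad.
Only numpy, scipy, OpenCV 4.12 (cv2) and the standard library are available. Lean on these libraries where they do the work, as an engineer would, in place of code of your own. Each camera call takes 0.05 s, during which the arm holds its last target. There are 200 camera calls.

## Working session

There is one attempt and no reset: what is moved stays moved. The work goes in short steps, Python scripts to look and compute and a shell command to move; the robot and the scene stay as the last step left them, time stands still between calls to the robot, and variables do not carry over. Pictures are saved under pics/ and viewed, at most 10 in all, crops included, and the job is handed in when it is done.

```bash
mkdir -p pics; python3 - <<'E'
from station import ctrl, eyes
import cv2, pickle
print(ctrl.get_obs(), ctrl.tip_extent)
for n in ["side","top","wrist"]:
    c=eyes.camera(n); pickle.dump(c,open(f"pics/{n}0.pkl","wb")); cv2.imwrite(f"pics/{n}0.png",c["pixels"])
    print(n,{k:(v if k!="extrinsics" else v) for k,v in c.items() if k!="pixels"})
E
```

```text
{'time_s': 0.0, 'qpos': array([ 1.04043263e+00,  3.00421358e-01,  1.52158819e+00, -5.65183332e-06,
        1.32070352e+00, -6.66018111e-02]), 'joint_vel': array([ 1.35407528e-04, -5.05915285e-05,  1.78914840e-03, -2.43275361e-04,
        2.40995363e-03,  4.41720636e-04]), 'tau': array([-2.29841258e-03, -5.31817245e+01, -3.52729583e+01,  7.07413908e-02,
        2.44004151e-02, -5.02975786e-05]), 'ee_pos': array([0.24590584, 0.49169543, 0.2269106 ]), 'eef_rot': array([-3.14047436e+00, -6.91040999e-05,  2.67783213e+00]), 'force': array([ 0.06918935, -1.23369906,  0.0693926 ]), 'moment': array([ 0.00310457,  0.03669336, -0.0041733 ]), 'grip_force': 0.0, 'grip_width': 0.09404524305781786} 0.022
side {'fx': 433.81751657920273, 'fy': 433.81751657920273, 'cx': 323.97168402111424, 'cy': 203.09713492413243, 'extrinsics': array([[-0.97335593,  0.16016001, -0.16409449,  0.38121031],
       [-0.22900125, -0.64249688,  0.73127026,  0.59467738],
       [ 0.01169005,  0.74936409,  0.66205499,  0.62916205],
       [ 0.        ,  0.        ,  0.        ,  1.        ]])}
top {'fx': 435.10279325771074, 'fy': 435.10279325771074, 'cx': 324.7624136490049, 'cy': 202.0102218998323, 'extrinsics': array([[-0.12050057,  0.97093437, -0.20679957,  0.34347476],
       [-0.99271238, -0.11758044,  0.02640007,  0.01364646],
       [ 0.00131715,  0.20847372,  0.97802708,  1.01216232],
       [ 0.        ,  0.        ,  0.        ,  1.        ]])}
wrist {'fx': 307.00100189068746, 'fy': 307.00100189068746, 'cx': 322.5805338078474, 'cy': 202.79300389840938, 'extrinsics': array([[ 0.44750314, -0.86786484, -0.21575812,  0.18476511],
       [ 0.8942818 ,  0.43401336,  0.10905257,  0.52242784],
       [-0.00100098, -0.24174993,  0.97033807,  0.38422147],
       [ 0.        ,  0.        ,  0.        ,  1.        ]])}
```

View pics/side0.png

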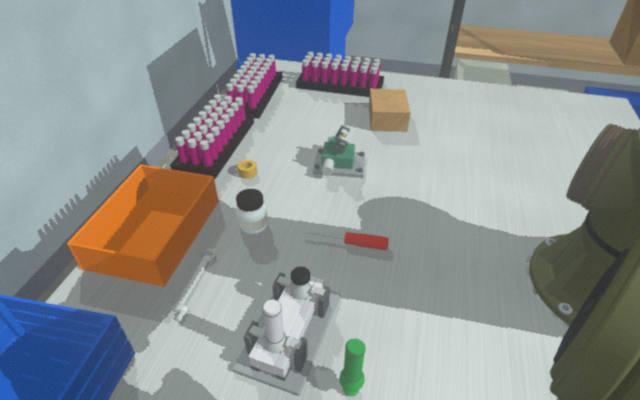

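View pics/top0.png

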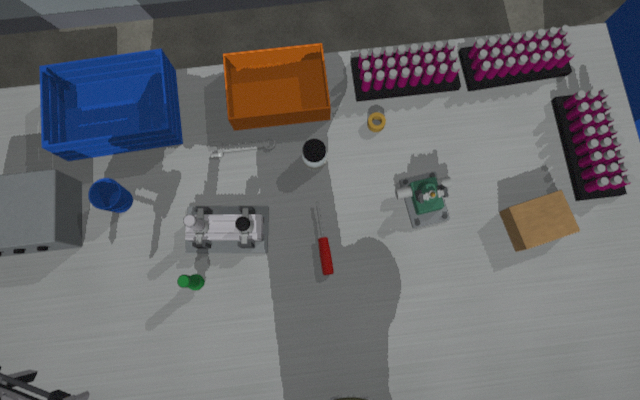

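Side view: coupler top is near (273,307) and plug head near (300,277). The nipple is on the green block near (343,135). Top view: coupler top near (189,221), plug (243,224), nipple near (433,194). Next I'll zoom in on crops.

```bash
python3 - <<'E'
import cv2,pickle,numpy as np
def crop(n,x,y,w,h,s=5):
    im=pickle.load(open(f"pics/{n}0.pkl","rb"))["pixels"][y:y+h,x:x+w]
    im=cv2.resize(im,None,fx=s,fy=s,interpolation=cv2.INTER_CUBIC)
    for i in range(0,w,10):
        cv2.line(im,(i*s,0),(i*s,6),(0,0,255),1)
        if i%20==0: cv2.putText(im,str(x+i),(i*s,16),0,.35,(0,0,255),1)
    for i in range(0,h,10):
        cv2.line(im,(0,i*s),(6,i*s),(0,0,255),1); cv2.putText(im,str(y+i),(8,i*s+4),0,.35,(0,0,255),1)
    return im
a=np.vstack([np.hstack([crop("side",310,120,80,60),crop("top",395,165,80,60)]),
 np.hstack([crop("side",230,265,114,86,3.5.__int__() if 0 else 3)[:258,:340],np.zeros((258,58,3),np.uint8)[:, :58],crop("top",170,190,100,64,4)[:258,:400] if 0 else cv2.copyMakeBorder(crop("top",170,190,100,64,4),0,2,0,2,0)])[:, :800]])
cv2.imwrite("pics/crops.png",a); print(a.shape)
E
```

```text
(558, 800, 3)
```

View pics/crops.png

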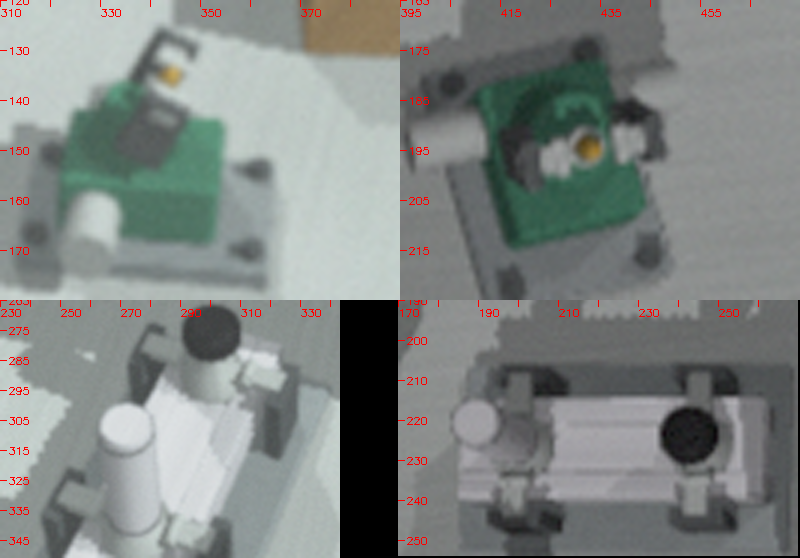

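The crops show:
- **Coupler top:** side (272.7,307.5), top (189.5,220.5).
- **Plug head:** side (300.3,276), top (242.8,223.8).
- **Nipple tip:** side (344.4,135), top (433,194.8).
- **Jaw holders:** either side of the nipple along the image's x direction in the top view.

```bash
cat > h.py <<'E'
import numpy as np,pickle
from scipy.spatial.transform import Rotation as R
from scipy.optimize import least_squares
def load(n): return pickle.load(open(f"pics/{n}.pkl","rb"))
def proj(c,p):
    T=np.array(c["extrinsics"]); q=T[:3,:3].T@(np.array(p)-T[:3,3])
    return np.array([c["cx"]+c["fx"]*q[0]/-q[2], c["cy"]-c["fy"]*q[1]/-q[2]])
def tri(obs):  # [(cam,(u,v))...]
    f=lambda p:np.concatenate([proj(c,p)-uv for c,uv in obs])
    s=least_squares(f,[.45,0,.1]); return s.x,np.abs(s.fun).max()
def onplane(c,uv,z):
    T=c["extrinsics"]; d=T[:3,:3]@[(uv[0]-c["cx"])/c["fx"],-(uv[1]-c["cy"])/c["fy"],-1]
    return T[:3,3]+d*(z-T[2,3])/d[2]
E
python3 - <<'E'
from h import *
np.set_printoptions(precision=4,suppress=True)
s,t=load("side0"),load("top0")
for n,a,b in [("coup",(272.7,307.5),(189.5,220.5)),("plug",(300.3,276),(242.8,223.8)),("nip",(344.4,135),(433,194.8))]:
    print(n,*tri([(s,a),(t,b)]))
for b in [(406,181.6),(432.4,174.6),(445,215.4),(417,221)]: print(onplane(t,b,.01))
for b in [(320,151),(361,154),(359,170),(317,167)]: print(onplane(s,b,.01))
E
```

```text
coup [0.5238 0.2699 0.1306] 0.44489263439862725
plug [0.5135 0.1704 0.0813] 0.10410434590414752
nip [ 0.5258 -0.2482  0.0855] 0.5198594333516553
[ 0.5814 -0.2113  0.01  ]
[ 0.5909 -0.2766  0.01  ]
[ 0.4897 -0.2889  0.01  ]
[ 0.4845 -0.2217  0.01  ]
[ 0.5892 -0.2779  0.01  ]
[ 0.4877 -0.2902  0.01  ]
[ 0.4814 -0.2242  0.01  ]
[ 0.5805 -0.2115  0.01  ]
```

Rail and plug heights agree with the text. The coupler is at about (0.524,0.270). The nipple leans towards the robot. I'll move above the coupler, then look at the block with the wrist camera.

```bash
cat >> h.py <<'E'
def rows(pos,Rm,n,cur=None):
    """per-row tool-axes step from the measured (or given) pose to pos,Rm in n equal rows"""
    if cur is None:
        from station import ctrl
        o=ctrl.get_obs(); p0=o["ee_pos"]; R0=R.from_euler("xyz",o["eef_rot"])
    else: p0,R0=cur
    w=(R0.inv()*Rm).as_rotvec()/n
    S=sum((R0*R.from_rotvec(w*k)).as_matrix() for k in range(n))
    d=np.linalg.solve(S,np.array(pos)-p0)
    return np.round(np.r_[d,w],4).tolist()
def down(az): # tool down, closing line at azimuth az
    return R.from_euler("xyz",[np.pi,0,az+np.pi/2])
E
python3 - <<'E'
from h import *
print(rows([.524,.27,.2],down(.476),14))
E
```

```text
[-0.0257, 0.0022, 0.0019, -0.0001, 0.0, 0.0451]
```

```bash
echo '[[-0.0257, 0.0022, 0.0019, 0, 0, 0.045], [-0.0257, 0.0022, 0.0019, 0, 0, 0.045], [-0.0257, 0.0022, 0.0019, 0, 0, 0.045], [-0.0257, 0.0022, 0.0019, 0, 0, 0.045], [-0.0257, 0.0022, 0.0019, 0, 0, 0.045], [-0.0257, 0.0022, 0.0019, 0, 0, 0.045], [-0.0257, 0.0022, 0.0019, 0, 0, 0.045]]' | python3 -m crank 0.09; echo '[[-0.0257, 0.0022, 0.0019, 0, 0, 0.045], [-0.0257, 0.0022, 0.0019, 0, 0, 0.045], [-0.0257, 0.0022, 0.0019, 0, 0, 0.045], [-0.0257, 0.0022, 0.0019, 0, 0, 0.045], [-0.0257, 0.0022, 0.0019, 0, 0, 0.045], [-0.0257, 0.0022, 0.0019, 0, 0, 0.045], [-0.0257, 0.0022, 0.0019, 0, 0, 0.045], [0, 0, 0, 0, 0, 0]]' | python3 -m crank
python3 - <<'E'
from h import *
from station import ctrl,eyes
import cv2
c=eyes.camera("wrist"); pickle.dump(c,open("pics/w1.pkl","wb")); cv2.imwrite("pics/w1.png",c["pixels"])
# axis leans toward -x of the block (yaw ~.1): view TCP 12cm beyond the tip along the axis
a=np.array([-np.sin(.44)*np.cos(.12),-np.sin(.44)*np.sin(.12),np.cos(.44)])
for p in [(.524,.27,.136),(.524,.27,.0)]: print(proj(c,p))
o=ctrl.get_obs(); print(o["ee_pos"],o["qpos"])
print(rows([.43,-.22,.27],down(-.45),16))
E
```

```text
time_s: 0.85
ee_pos: [0.4035, 0.4029, 0.2138]
eef_rot: [-3.141, -0.0, 2.361]
force: [-0.2, 0.5, -0.0]
grip_width: 0.0903
grip_force: 0.0
time_s: 1.65
ee_pos: [0.5254, 0.2689, 0.2002]
eef_rot: [-3.141, 0.0, 2.044]
force: [-0.7, 0.2, 0.3]
grip_width: 0.0899
grip_force: 0.0
[320.77235208 218.06210892]
[321.40673461 184.7130276 ]
[0.52463024 0.27012702 0.20039694] [ 4.13421893e-01  4.11377496e-01  1.43465020e+00  6.20600064e-06
  1.29642738e+00 -6.18739571e-02]
[-0.0315, -0.0074, -0.0043, -0.0001, 0.0, 0.0578]
```

View pics/w1.png

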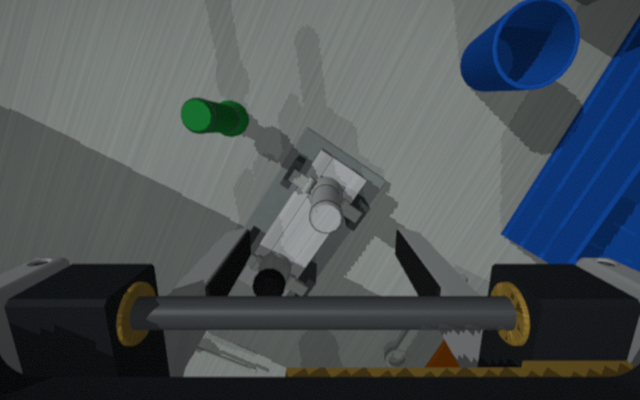

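Wrist view: coupler top is at about (324.5,216), 3 px from the prediction, so a correction of about 2 mm. Both fingers have clear space either side. Next, the block.

```bash
echo '[[-0.0315, -0.0074, -0.0043, 0, 0, 0.0578], [-0.0315, -0.0074, -0.0043, 0, 0, 0.0578], [-0.0315, -0.0074, -0.0043, 0, 0, 0.0578], [-0.0315, -0.0074, -0.0043, 0, 0, 0.0578], [-0.0315, -0.0074, -0.0043, 0, 0, 0.0578], [-0.0315, -0.0074, -0.0043, 0, 0, 0.0578], [-0.0315, -0.0074, -0.0043, 0, 0, 0.0578], [-0.0315, -0.0074, -0.0043, 0, 0, 0.0578]]' | python3 -m crank; echo '[[-0.0315, -0.0074, -0.0043, 0, 0, 0.0578], [-0.0315, -0.0074, -0.0043, 0, 0, 0.0578], [-0.0315, -0.0074, -0.0043, 0, 0, 0.0578], [-0.0315, -0.0074, -0.0043, 0, 0, 0.0578], [-0.0315, -0.0074, -0.0043, 0, 0, 0.0578], [-0.0315, -0.0074, -0.0043, 0, 0, 0.0578], [-0.0315, -0.0074, -0.0043, 0, 0, 0.0578], [-0.0315, -0.0074, -0.0043, 0, 0, 0.0578], [0, 0, 0, 0, 0, 0], [0, 0, 0, 0, 0, 0]]' | python3 -m crank
python3 - <<'E'
from h import *
from station import ctrl,eyes
import cv2
c=eyes.camera("wrist"); pickle.dump(c,open("pics/w2.pkl","wb"))
u,v=proj(c,(.53,-.25,.08)); print(u,v)
x,y=max(0,int(u)-80),max(0,int(v)-60)
im=cv2.resize(c["pixels"][y:y+120,x:x+160],None,fx=5,fy=5,interpolation=cv2.INTER_CUBIC)
for i in range(0,160,20): cv2.putText(im,str(x+i),(i*5,12),0,.4,(0,0,255),1)
for i in range(0,120,20): cv2.putText(im,str(y+i),(0,i*5+4),0,.4,(0,0,255),1)
cv2.imwrite("pics/w2c.png",im)
print(tri([(load("side0"),(272.7,307.5)),(load("top0"),(189.5,220.5)),(load("w1"),(324.5,216))]))
E
```

```text
time_s: 2.5
ee_pos: [0.5352, 0.0145, 0.2354]
eef_rot: [-3.142, -0.0, 1.585]
force: [0.5, 0.1, -0.8]
grip_width: 0.09
grip_force: 0.0
time_s: 3.5
ee_pos: [0.4314, -0.2192, 0.2698]
eef_rot: [3.141, -0.0, 1.124]
force: [0.4, 0.3, 0.6]
grip_width: 0.0899
grip_force: 0.0
410.79850343952586 176.03503305997882
(array([0.52575874, 0.2707112 , 0.12998844]), np.float64(1.8219301396090373))
```

View pics/w2c.png

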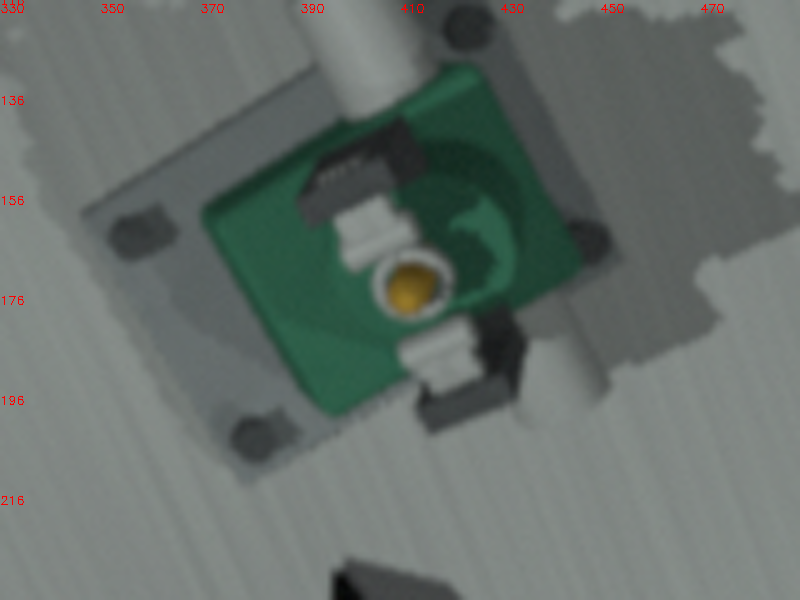

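This view looks almost straight down the nipple axis. Measured pixels:
- **Nipple:** tip (412,173.4), ring (412.6,172.8).
- **Jaw inner edges:** (407,166.4) and (417,183).
- **Bolts:** (358.6,163), (381.6,203.6), (447.6,164), (423.6,121.4).

Next is a joint fit that includes small camera biases.

```bash
cat > fit.py <<'E'
from h import *
np.set_printoptions(precision=4,suppress=True)
C={k:load(k) for k in ["side0","top0","w1","w2"]}
grp={"side0":0,"top0":1,"w1":2,"w2":2}
def bc(k,b):
    c=dict(C[k]); T=np.array(c["extrinsics"]).copy(); g=b.reshape(3,6)[grp[k]]
    T[:3,3]+=T[:3,:3]@g[:3]; T[:3,:3]=T[:3,:3]@R.from_rotvec(g[3:]).as_matrix(); c["extrinsics"]=T; return c
bolts=[("top0",[(406,181.6),(432.4,174.6),(445,215.4),(417,221)],[1,3,2,0]),
("side0",[(320,151),(361,154),(359,170),(317,167)],[3,2,0,1]),
("w2",[(358.6,163),(381.6,203.6),(447.6,164),(423.6,121.4)],[0,2,3,1])]
# bolt ids: 0:(-x,+y) 1:(+x,+y) 2:(-x,-y) 3:(+x,-y)
sg=np.array([[-1,1],[1,1],[-1,-1],[1,-1]])
def nip(p):
    return p[:3], R.from_euler("z",p[3])*R.from_euler("y",-p[4])
def f(p):
    F,Rn=nip(p); cx,cy,ba,bb=p[5:9]; cp=p[9:12]; ry=p[12]; b=p[13:31]
    r=[]
    add=lambda k,P,uv,s:r.extend((proj(bc(k,b),P)-uv)/s)
    for k,uv in [("side0",(344.4,135)),("top0",(433,194.8)),("w2",(412,173.4))]: add(k,F+Rn.apply([0,0,.025]),uv,.7)
    add("w2",F+Rn.apply([0,0,.016]),(412.6,172.8),.7)
    add("w2",F+Rn.apply([0,.0097,.020]),(407,166.4),1); add("w2",F+Rn.apply([0,-.0097,.020]),(417,183),1)
    Rz=R.from_euler("z",p[3])
    for k,l,ids in bolts:
        for uv,i in zip(l,ids): add(k,[cx,cy,0]+Rz.apply([sg[i,0]*ba,sg[i,1]*bb,.011]),uv,1)
    for k,uv in [("side0",(272.7,307.5)),("top0",(189.5,220.5)),("w1",(324.5,216))]: add(k,cp,uv,.7)
    pl=cp+.1*np.array([np.sin(ry),-np.cos(ry),0]); pl[2]-=.058
    for k,uv in [("side0",(300.3,276)),("top0",(242.8,223.8))]: add(k,pl,uv,.8)
    r+=[(F[2]-.066)/.0015,(p[4]-.44)/.004,(cp[2]-.136)/.0005]
    g=b.reshape(3,6); r+=list((g[:,:3]/.0015).ravel())+list((g[:,3:]/.004).ravel())
    return np.array(r)
x0=np.r_[.537,-.25,.066,.12,.44,.535,-.25,.05,.033,.525,.27,.136,-.1,np.zeros(18)]
s=least_squares(f,x0); p=s.x
if __name__=="__main__":
    cov=np.linalg.inv(s.jac.T@s.jac)
    print(s.cost,p[:13]); print("sd",np.sqrt(np.diag(cov))[:13]); print(p[13:].reshape(3,6)); print("res",s.fun[:-21])
    F,Rn=nip(p); print("axis",Rn.as_matrix()[:,2])
E
python3 fit.py
```

```text
16.104183109975295 [ 0.5386 -0.2452  0.0651  0.1187  0.4399  0.5378 -0.2472  0.0504  0.0332
  0.5244  0.272   0.136  -0.0834]
sd [0.0015 0.0016 0.0013 0.0096 0.004  0.0016 0.0016 0.0005 0.0006 0.0012
 0.0012 0.0005 0.013 ]
[[-0.0004  0.0003 -0.0002 -0.0005  0.003  -0.0003]
 [-0.0003  0.0001  0.0005  0.0009  0.0019  0.0004]
 [-0.001  -0.     -0.0004  0.0002  0.0023  0.0001]]
res [-0.1008 -1.0928  0.4866 -0.1522 -0.5329  2.3178 -0.0283 -0.942   1.0234
 -0.2597 -0.7469 -2.4099 -0.4044 -0.4972 -0.0337  0.1339 -0.2693 -0.2583
  0.4581  0.7691  0.1138  0.2852 -0.3416  0.2749  0.2165  0.4374 -0.2637
  0.1787 -0.6096  0.0649  0.8051 -0.3212 -0.445   0.4689  0.5135  0.2646
  0.2687 -1.7681 -0.8364  0.2831 -0.0854  0.1175 -0.3628  2.4496  0.4277
 -0.3796]
axis [-0.4229 -0.0504  0.9048]
```

Fit residuals are good. Foot is at (0.5386,-0.2452,0.0651), yaw 0.119; coupler at (0.5244,0.272). I'll go back above the coupler.

```bash
python3 - <<'E'
from h import *
print(rows([.5244,.272,.2],down(.478),16))
E
```

```text
[0.0319, 0.0056, 0.0044, 0.0, -0.0, -0.0578]
```

```bash
echo '[[0.0319, 0.0056, 0.0044, 0, 0, -0.0578], [0.0319, 0.0056, 0.0044, 0, 0, -0.0578], [0.0319, 0.0056, 0.0044, 0, 0, -0.0578], [0.0319, 0.0056, 0.0044, 0, 0, -0.0578], [0.0319, 0.0056, 0.0044, 0, 0, -0.0578], [0.0319, 0.0056, 0.0044, 0, 0, -0.0578], [0.0319, 0.0056, 0.0044, 0, 0, -0.0578], [0.0319, 0.0056, 0.0044, 0, 0, -0.0578]]' | python3 -m crank >/dev/null; echo '[[0.0319, 0.0056, 0.0044, 0, 0, -0.0578], [0.0319, 0.0056, 0.0044, 0, 0, -0.0578], [0.0319, 0.0056, 0.0044, 0, 0, -0.0578], [0.0319, 0.0056, 0.0044, 0, 0, -0.0578], [0.0319, 0.0056, 0.0044, 0, 0, -0.0578], [0.0319, 0.0056, 0.0044, 0, 0, -0.0578], [0.0319, 0.0056, 0.0044, 0, 0, -0.0578], [0.0319, 0.0056, 0.0044, 0, 0, -0.0578], [0, 0, 0, 0, 0, 0], [0, 0, 0, 0, 0, 0]]' | python3 -m crank
python3 - <<'E'
from h import *
print(rows([.5244,.272,.105],down(.478),5))
E
```

```text
time_s: 5.35
ee_pos: [0.524, 0.2727, 0.1988]
eef_rot: [-3.141, 0.0, 2.05]
force: [1.0, 0.2, 0.6]
grip_width: 0.09
grip_force: 0.0
[-0.0002, 0.0, 0.0188, -0.0002, 0.0, 0.0003]
```

```bash
echo '[[-0.0002, 0, 0.0188, 0, 0, 0], [-0.0002, 0, 0.0188, 0, 0, 0], [-0.0002, 0, 0.0188, 0, 0, 0], [-0.0002, 0, 0.0188, 0, 0, 0], [-0.0002, 0, 0.0188, 0, 0, 0], [0, 0, 0, 0, 0, 0]]' | python3 -m crank
echo '[[0, 0, 0, 0, 0, 0], [0, 0, 0, 0, 0, 0], [0, 0, 0, 0, 0, 0], [0, 0, 0, 0, 0, 0], [0, 0, 0, 0, 0, 0], [0, 0, 0, 0, 0, 0]]' | python3 -m crank 0.0 15
```

```text
time_s: 5.95
ee_pos: [0.5244, 0.2695, 0.1031]
eef_rot: [-3.138, -0.0, 2.047]
force: [-0.3, -0.3, -0.0]
grip_width: 0.0898
grip_force: 0.0
time_s: 6.55
ee_pos: [0.5253, 0.2706, 0.1054]
eef_rot: [3.141, 0.0, 2.048]
force: [0.8, -0.2, -0.6]
grip_width: 0.0458
grip_force: 0.0
```

```bash

echo '[[0, 0, 0, 0, 0, 0], [0, 0, 0, 0, 0, 0], [0, 0, 0, 0, 0, 0], [0, 0, 0, 0, 0, 0], [0, 0, 0, 0, 0, 0]]' | python3 -m crank 0.0 15; python3 - <<'E'
from station import ctrl
for _ in range(3):
    o=ctrl.get_obs(); print(o["force"],o["moment"],o["ee_pos"],o["eef_rot"])
E
```

```text
time_s: 7.05
ee_pos: [0.5254, 0.2706, 0.1053]
eef_rot: [3.141, 0.0, 2.048]
force: [2.9, 0.8, -0.7]
grip_width: 0.026
grip_force: 15.0
[ 2.86949109  0.8495035  -0.74709905] [ 0.11279983 -0.5399789  -0.01092999] [0.52541335 0.27060926 0.10533214] [3.14099571e+00 8.41610012e-05 2.04779956e+00]
[ 2.86949109  0.8495035  -0.74709905] [ 0.11279983 -0.5399789  -0.01092999] [0.52541335 0.27060926 0.10533214] [3.14099571e+00 8.41610012e-05 2.04779956e+00]
[ 2.86949109  0.8495035  -0.74709905] [ 0.11279983 -0.5399789  -0.01092999] [0.52541335 0.27060926 0.10533214] [3.14099571e+00 8.41610012e-05 2.04779956e+00]
```

Gripped at 26 mm. I'll increase the grip force and lift straight up.

```bash

echo '[[0, 0.0005, 0, 0, 0, 0], [0, 0, -0.006, 0, 0, 0], [0, 0, -0.008, 0, 0, 0], [0, 0, -0.01, 0, 0, 0], [0, 0, -0.02, 0, 0, 0], [0, 0, -0.02, 0, 0, 0], [0, 0, -0.02, 0, 0, 0], [0, 0, -0.02, 0, 0, 0], [0, 0, -0.02, 0, 0, 0], [0, 0, 0, 0, 0, 0]]' | python3 -m crank 0.0 55; python3 - <<'E'
from h import *
from station import ctrl,eyes
import cv2
for n in ["wrist","side"]:
    c=eyes.camera(n); pickle.dump(c,open(f"pics/{n}3.pkl","wb")); 
    if n=="wrist": a=c
    else: b=c
o=ctrl.get_obs(); print(o["force"],o["ee_pos"],o["eef_rot"])
Rt=R.from_euler("xyz",o["eef_rot"])
for k in (88+122-176,88,-1): pass
G=o["ee_pos"]+Rt.apply([0,0,.003])
for z in (-.034,.05,.088): print(z,proj(a,G+Rt.apply([0,0,z])),proj(b,G+Rt.apply([0,0,z])))
u,v=map(int,proj(b,G+Rt.apply([0,0,.05])))
x,y=max(0,u-50),max(0,v-60)
im=cv2.resize(b["pixels"][y:y+120,x:x+100],None,fx=4,fy=4,interpolation=cv2.INTER_CUBIC)
w=cv2.resize(a["pixels"][120:360,220:420],None,fx=2,fy=2)
print(x,y); cv2.imwrite("pics/s3.png",np.hstack([im,w]))
E
```

```text
time_s: 8.05
ee_pos: [0.5263, 0.2712, 0.2328]
eef_rot: [3.137, 0.0, 2.048]
force: [-0.8, 0.4, -3.7]
grip_width: 0.025
grip_force: 55.0
[-9.82923291e-01  1.78338013e-03 -3.29022270e+00] [0.5254609 0.2707658 0.2292051] [ 3.14141489e+00 -6.17084741e-05  2.04786070e+00]
-0.034 [319.57106101 278.62172157] [263.35249685 241.99700673]
0.05 [319.96304455 223.23283283] [268.5969304  286.86850647]
0.088 [320.05992747 209.54287858] [270.64220287 304.36790704]
218 226
```

View pics/s3.png

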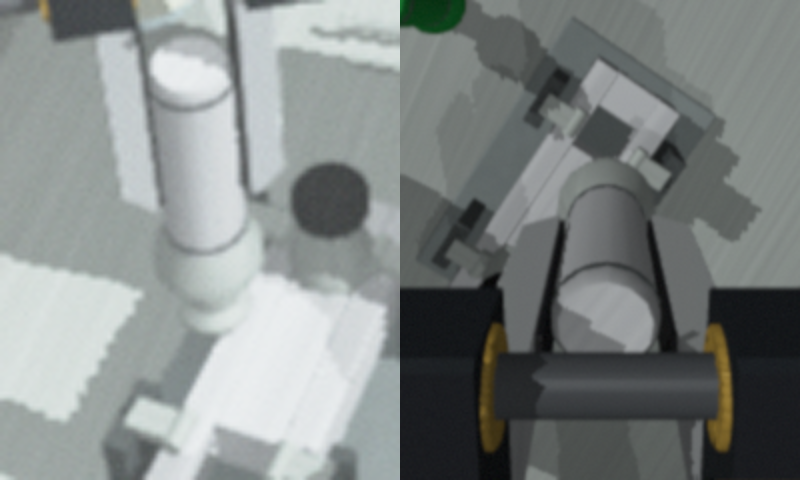

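Step 1 is done: the coupler is out of the rail and straight in the fingers. Nose px in the side view is about (271.8,305.5), 1.5 px from the prediction. Next I'll compute the pre-insert pose.

```bash
cat >> fit.py <<'E'
F,Rn=nip(p); A=Rn.as_matrix()[:,2]
def tool(azr=-.4,Ax=None):
    z=-(A if Ax is None else Ax); y=np.array([np.cos(azr),np.sin(azr),0]); y-=z*(y@z); y/=np.linalg.norm(y)
    return R.from_matrix(np.c_[np.cross(y,z),y,z])
E
python3 - <<'E'
from fit import *
from station import ctrl
b=bc("side0",p[13:31]); b["extrinsics"]=np.array(b["extrinsics"])
o=ctrl.get_obs(); Rt=R.from_euler("xyz",o["eef_rot"])
for dx in (0,.001,.002): print(dx,proj(b,o["ee_pos"]+Rt.apply([dx,0,.0913])),proj(b,o["ee_pos"]+Rt.apply([dx,0,-.031])))
T=tool(); tcp=F+A*(.06+.0913)-T.apply([.001,0,0])
print(tcp,rows(tcp,T,22))
E
```

```text
0 [272.3029 304.5472] [265.0232 242.1009]
0.001 [272.4179 305.1509] [265.1462 242.7117]
0.002 [272.5331 305.756 ] [265.2696 243.3242]
[ 0.4742 -0.2537  0.2017] [-0.0246, -0.0035, -0.0015, -0.0206, 0.0021, 0.0412]
```

```bash
echo '[[-0.0246, -0.0035, -0.0015, -0.0206, 0.0021, 0.0412], [-0.0246, -0.0035, -0.0015, -0.0206, 0.0021, 0.0412], [-0.0246, -0.0035, -0.0015, -0.0206, 0.0021, 0.0412], [-0.0246, -0.0035, -0.0015, -0.0206, 0.0021, 0.0412], [-0.0246, -0.0035, -0.0015, -0.0206, 0.0021, 0.0412], [-0.0246, -0.0035, -0.0015, -0.0206, 0.0021, 0.0412], [-0.0246, -0.0035, -0.0015, -0.0206, 0.0021, 0.0412], [-0.0246, -0.0035, -0.0015, -0.0206, 0.0021, 0.0412]]' | python3 -m crank
echo '[[-0.0246, -0.0035, -0.0015, -0.0206, 0.0021, 0.0412], [-0.0246, -0.0035, -0.0015, -0.0206, 0.0021, 0.0412], [-0.0246, -0.0035, -0.0015, -0.0206, 0.0021, 0.0412], [-0.0246, -0.0035, -0.0015, -0.0206, 0.0021, 0.0412], [-0.0246, -0.0035, -0.0015, -0.0206, 0.0021, 0.0412], [-0.0246, -0.0035, -0.0015, -0.0206, 0.0021, 0.0412], [-0.0246, -0.0035, -0.0015, -0.0206, 0.0021, 0.0412]]' | python3 -m crank >/dev/null
echo '[[-0.0246, -0.0035, -0.0015, -0.0206, 0.0021, 0.0412], [-0.0246, -0.0035, -0.0015, -0.0206, 0.0021, 0.0412], [-0.0246, -0.0035, -0.0015, -0.0206, 0.0021, 0.0412], [-0.0246, -0.0035, -0.0015, -0.0206, 0.0021, 0.0412], [-0.0246, -0.0035, -0.0015, -0.0206, 0.0021, 0.0412], [-0.0246, -0.0035, -0.0015, -0.0206, 0.0021, 0.0412], [-0.0246, -0.0035, -0.0015, -0.0206, 0.0021, 0.0412], [0, 0, 0, 0, 0, 0], [0, 0, 0, 0, 0, 0]]' | python3 -m crank
python3 - <<'E'
from fit import *
from station import ctrl,eyes
import cv2
o=ctrl.get_obs(); Rt=R.from_euler("xyz",o["eef_rot"]); print(o["ee_pos"],o["qpos"])
d=Rn.inv().apply(o["ee_pos"]+Rt.apply([.0015,0,.0913])-F); print("nose in nipple",d, "z ang",Rn.inv().apply(-Rt.as_matrix()[:,2]))
out=[]
for n,k in [("side","side0"),("top","top0"),("wrist","w2")]:
    c=eyes.camera(n); pickle.dump(c,open(f"pics/{n}4.pkl","wb")); C[k+"n"]=c; grp[k+"n"]=grp[k]; b=bc(k+"n",p[13:31])
    P=o["ee_pos"]
    pr=[proj(b,P+Rt.apply([.0015,0,z])) for z in (.0913,.0913-.035,-.031)]+[proj(b,F+A*z) for z in (.025,0)]
    print(n,np.round(pr,1).tolist())
    u,v=map(int,pr[0]); x,y=max(0,u-32),max(0,v-48)
    if n=="wrist": x,y=u-50,v-50; s=c["pixels"][y:y+140,x:x+100]; im=cv2.resize(s,(300,420))
    else: s=c["pixels"][y:y+105,x:x+62]; im=cv2.resize(s,(248,420),interpolation=cv2.INTER_CUBIC)
    print(n,x,y,s.shape); out.append(im)
cv2.imwrite("pics/pre.png",np.hstack(out))
E
```

```text
time_s: 8.95
ee_pos: [0.5623, 0.0752, 0.235]
eef_rot: [2.984, -0.044, 1.719]
force: [0.3, -1.1, -1.8]
grip_width: 0.0251
grip_force: 55.0
time_s: 10.55
ee_pos: [0.4745, -0.2539, 0.2015]
eef_rot: [2.765, -0.229, 1.169]
force: [0.2, 0.4, -2.6]
grip_width: 0.0248
grip_force: 55.0
[ 0.4745 -0.2539  0.2015] [-0.7051  0.1406  1.8368  0.4097  0.8987 -0.4739]
nose in nipple [0.0002 0.0002 0.0597] z ang [ 0.0016 -0.0004  1.    ]
side [[351.4, 122.8], [358.8, 110.6], [379.1, 77.8], [344.3, 134.2], [339.4, 142.2]]
side 319 74 (105, 62, 3)
top [[438.9, 197.9], [445.0, 201.4], [462.6, 211.5], [433.3, 194.7], [429.5, 192.5]]
top 406 149 (105, 62, 3)
wrist [[322.2, 211.1], [322.2, 223.9], [322.0, 283.0], [322.2, 201.7], [322.2, 195.9]]
wrist 272 161 (140, 100, 3)
```

View pics/pre.png

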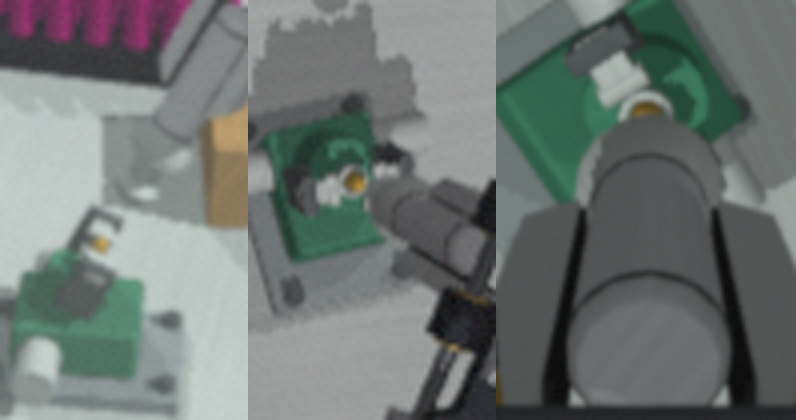

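Nose lines up with the prediction in all three views. In the wrist view the flange sits about 2 px right of the nipple line, so I'll zoom in to check.

```bash
python3 - <<'E'
from h import *
import cv2
w=load("wrist4")["pixels"][165:275,275:375]; s=load("side4")["pixels"][95:155,325:373]; t=load("top4")["pixels"][175:225,420:468]
up=lambda im,k:cv2.convertScaleAbs(cv2.resize(im,None,fx=k,fy=k,interpolation=cv2.INTER_CUBIC),alpha=1.25,beta=-10)
def grid(im,k,x,y):
    for i in range(0,im.shape[1]//k,5): cv2.line(im,(i*k,0),(i*k,8 if i%10==0 else 4),(0,0,255),1); 
    for i in range(0,im.shape[1]//k,10): cv2.putText(im,str(x+i),(i*k,18),0,.33,(0,0,255),1)
    for i in range(0,im.shape[0]//k,10): cv2.putText(im,str(y+i),(0,i*k+4),0,.33,(0,0,255),1)
    return im
W=grid(up(w,5),5,275,165); S=grid(up(s,6),6,325,95)[:325]; T=grid(up(t,6),6,420,175)
r=np.vstack([S,T[:225]]); r=cv2.copyMakeBorder(r,0,550-r.shape[0],0,0,0)
cv2.imwrite("pics/z4.png",np.hstack([W,r])); print(W.shape,r.shape)
# barrel edge rows in the wrist picture
g=cv2.cvtColor(load("wrist4")["pixels"],cv2.COLOR_BGR2GRAY)
for y in (215,225,235,245): print(y,g[y,290:356].tolist())
E
```

```text
(550, 500, 3) (550, 288, 3)
215 [99, 95, 93, 91, 90, 86, 87, 87, 86, 94, 117, 130, 131, 128, 124, 95, 80, 84, 85, 87, 85, 73, 66, 64, 73, 76, 77, 80, 83, 84, 84, 84, 85, 85, 87, 86, 86, 86, 82, 80, 77, 72, 71, 70, 80, 92, 100, 103, 102, 100, 98, 97, 97, 97, 95, 87, 78, 97, 111, 115, 115, 118, 115, 106, 98, 96]
225 [86, 78, 76, 79, 81, 87, 92, 102, 118, 133, 139, 139, 130, 98, 70, 70, 78, 83, 83, 83, 84, 83, 84, 84, 84, 84, 83, 85, 85, 84, 86, 86, 87, 87, 87, 85, 88, 86, 87, 87, 85, 86, 85, 85, 84, 86, 86, 88, 93, 93, 81, 80, 97, 103, 102, 102, 105, 123, 151, 166, 165, 160, 158, 153, 149, 142]
235 [85, 85, 85, 86, 85, 85, 85, 85, 68, 37, 18, 27, 62, 78, 82, 84, 84, 82, 84, 83, 84, 85, 84, 82, 85, 85, 83, 83, 84, 86, 86, 88, 87, 88, 88, 86, 84, 87, 86, 87, 87, 87, 87, 86, 85, 84, 85, 86, 83, 83, 82, 83, 84, 65, 33, 12, 32, 64, 82, 87, 86, 85, 85, 85, 86, 84]
245 [84, 84, 84, 85, 83, 80, 59, 29, 14, 16, 35, 68, 81, 83, 83, 85, 85, 85, 85, 84, 84, 83, 84, 84, 85, 85, 85, 86, 85, 86, 87, 86, 88, 87, 86, 85, 85, 85, 87, 86, 89, 86, 89, 87, 86, 86, 85, 85, 86, 85, 83, 84, 82, 79, 64, 36, 14, 10, 25, 55, 78, 85, 86, 84, 84, 85]
```

View pics/z4.png

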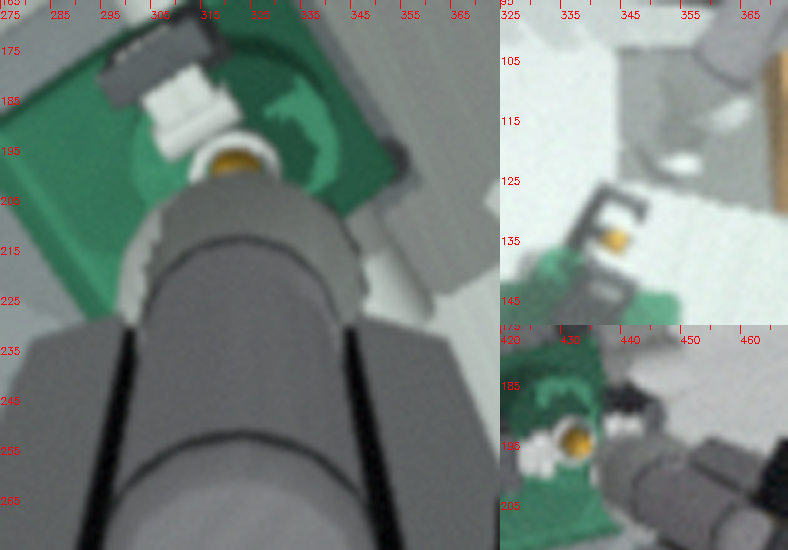

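In the wrist view the coupler axis is at about 323.3 and nears 323.7 at the nose; ring and tip are at 322.3, so I'll shift -0.8 mm in tool y. Then I advance along the axis and watch the force.

```bash
cat > st.py <<'E'
from fit import *
from station import ctrl
o=ctrl.get_obs(); Rt=R.from_euler("xyz",o["eef_rot"])
print("t",o["time_s"],"nose@nip mm",1e3*Rn.inv().apply(o["ee_pos"]+Rt.apply([.0015,.0008,.0913])-F),"ax",Rn.inv().apply(-Rt.as_matrix()[:,2])[:2],"F tool",Rt.inv().apply(o["force"]),"M tool",Rt.inv().apply(o["moment"]))
E
echo '[[0, -0.0004, 0.008, 0, 0, 0], [0, -0.0004, 0.008, 0, 0, 0], [0, 0, 0.008, 0, 0, 0], [0, 0, 0.007, 0, 0, 0], [0, 0, 0, 0, 0, 0], [0, 0, 0, 0, 0, 0]]' | python3 -m crank >/dev/null; python3 st.py; echo '[[0, 0, 0.002, 0, 0, 0], [0, 0, 0.002, 0, 0, 0], [0, 0, 0.002, 0, 0, 0], [0, 0, 0, 0, 0, 0], [0, 0, 0, 0, 0, 0]]' | python3 -m crank; python3 st.py
```

```text
t 11.3 nose@nip mm [ 1.2388  0.0151 29.2155] ax [0.0003 0.0002] F tool [-0.8551 -1.5815  2.6263] M tool [ 0.4656 -0.2716 -0.0815]
time_s: 11.8
ee_pos: [0.49, -0.2518, 0.1687]
eef_rot: [2.763, -0.229, 1.17]
force: [0.2, -0.3, -2.9]
grip_width: 0.0253
grip_force: 55.0
t 11.8 nose@nip mm [ 1.2506 -0.0312 23.3808] ax [0.0001 0.0004] F tool [-0.8644 -0.741   2.7204] M tool [ 0.4799 -0.2929 -0.0653]
```

```bash
echo '[[0, 0, 0.002, 0, 0, 0], [0, 0, 0.002, 0, 0, 0], [0, 0, 0, 0, 0, 0], [0, 0, 0, 0, 0, 0]]' | python3 -m crank >/dev/null; python3 st.py;
```

```text
t 12.2 nose@nip mm [ 1.5405 -0.1683 19.5819] ax [-0.0004  0.0008] F tool [ 0.8391 -0.7848 -2.5795] M tool [ 0.4427 -0.1701 -0.0415]
```

```bash
echo '[[0, 0, 0.0015, 0, 0, 0], [0, 0, 0.0015, 0, 0, 0], [0, 0, 0, 0, 0, 0], [0, 0, 0, 0, 0, 0]]' | python3 -m crank >/dev/null; python3 st.py; python3 - <<'E'
from h import *
from station import eyes
import cv2
o=[]
for n,(x,y) in {"side":(310,95),"top":(410,165),"wrist":(275,150)}.items():
    c=eyes.camera(n); pickle.dump(c,open(f"pics/{n}5.pkl","wb")); o.append(cv2.resize(c["pixels"][y:y+80,x:x+66],None,fx=4,fy=4,interpolation=cv2.INTER_CUBIC))
cv2.imwrite("pics/ins.png",np.hstack(o))
E
```

```text
t 12.6 nose@nip mm [ 1.9746 -0.5686 17.0748] ax [-0.0012  0.0017] F tool [ 0.2413 -1.6301 -9.312 ] M tool [ 0.5371 -0.122  -0.0102]
```

View pics/ins.png

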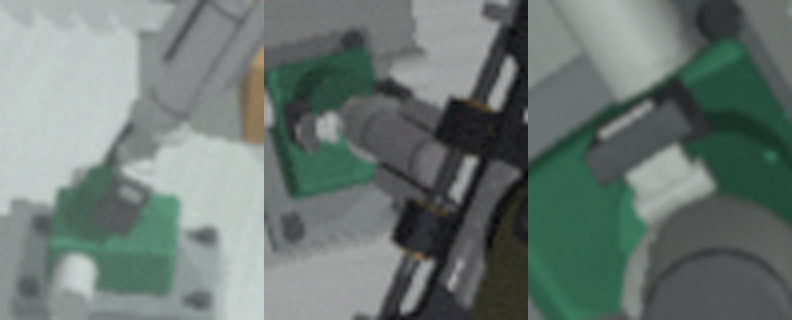

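Nose is between the jaws and the force is mostly axial: about 12 N, with little lateral. The pin is in the bore, so I keep pressing.

```bash
echo '[[0, 0, 0.0015, 0, 0, 0], [0, 0, 0.0015, 0, 0, 0], [0, 0, 0.0015, 0, 0, 0], [0, 0, 0, 0, 0, 0], [0, 0, 0, 0, 0, 0]]' | python3 -m crank - 60 >/dev/null; python3 st.py; echo '[[0, 0, 0.0015, 0, 0, 0], [0, 0, 0.0015, 0, 0, 0], [0, 0, 0, 0, 0, 0], [0, 0, 0, 0, 0, 0]]' | python3 -m crank >/dev/null; python3 st.py
```

```text
t 13.25 nose@nip mm [ 1.7384 -0.4131 11.9185] ax [-0.0008  0.0013] F tool [-0.3675  2.3471  2.9643] M tool [-0.6419 -0.2041  0.0359]
t 13.65 nose@nip mm [ 1.5209 -0.0826  8.7068] ax [-0.0004  0.0007] F tool [1.3979 4.5286 3.5186] M tool [-1.0746  0.1224 -0.0144]
```

The axial force fell off, so the jaws look to have snapped. A lateral force of about 5 N has appeared along +y, so I'll relieve it while pressing on.

```bash
echo '[[0, 0.0005, 0, 0, 0, 0], [0, 0.0003, 0.001, 0, 0, 0], [0, 0, 0.001, 0, 0, 0], [0, 0, 0, 0, 0, 0], [0, 0, 0, 0, 0, 0]]' | python3 -m crank >/dev/null; python3 st.py; echo '[[0, 0, 0.0015, 0, 0, 0], [0, 0, 0.001, 0, 0, 0], [0, 0, 0, 0, 0, 0], [0, 0, 0, 0, 0, 0]]' | python3 -m crank >/dev/null; python3 st.py
```

```text
t 14.15 nose@nip mm [ 1.7473 -0.316   6.8658] ax [0.0005 0.0001] F tool [ 0.7065 -1.2455 -5.8193] M tool [ 0.4598  0.0844 -0.0482]
t 14.55 nose@nip mm [ 1.7581 -0.3314  4.2766] ax [0.0004 0.0001] F tool [ 1.4306 -1.3253 -6.2852] M tool [ 0.6491  0.0084 -0.0418]
```

Lateral force is gone and about 9 N axial matches the collar spring near home. I'll press on to the stop.

```bash
for i in 1 2; do echo '[[0, 0, 0.0008, 0, 0, 0], [0, 0, 0, 0, 0, 0], [0, 0, 0, 0, 0, 0]]' | python3 -m crank >/dev/null; python3 st.py; done
```

```text
t 14.85 nose@nip mm [ 1.9164 -0.4368  3.9447] ax [0.0002 0.0003] F tool [  0.8468  -3.4259 -14.3972] M tool [1.2845 0.0391 0.0008]
t 15.15 nose@nip mm [ 2.0583 -0.5177  3.7348] ax [0.0001 0.0005] F tool [  0.8746  -7.6866 -23.9506] M tool [ 2.1257  0.1092 -0.0479]
```

Hard stop reached, about 26 N axial. I'll trim the lateral force and check with one last picture.

```bash
echo '[[0, -0.0004, 0, 0, 0, 0], [0, 0, 0, 0, 0, 0], [0, 0, 0, 0, 0, 0], [0, 0, 0, 0, 0, 0]]' | python3 -m crank >/dev/null; python3 st.py; python3 - <<'E'
from h import *
from station import eyes,ctrl
import cv2
o=[]
for n,(x,y) in {"side":(310,95),"top":(410,165),"wrist":(275,150)}.items():
    c=eyes.camera(n); pickle.dump(c,open(f"pics/{n}6.pkl","wb")); o.append(cv2.resize(c["pixels"][y:y+80,x:x+66],None,fx=4,fy=4,interpolation=cv2.INTER_CUBIC))
cv2.imwrite("pics/fin.png",np.hstack(o)); q=ctrl.get_obs(); print(q["grip_force"],q["grip_width"])
E
```

```text
t 15.55 nose@nip mm [ 1.9887 -0.5065  3.7822] ax [-0.0005  0.0009] F tool [  1.9389  -4.9477 -23.8656] M tool [ 1.713   0.2113 -0.0447]
60.00922739272937 0.024970300446326504
```

View pics/fin.png

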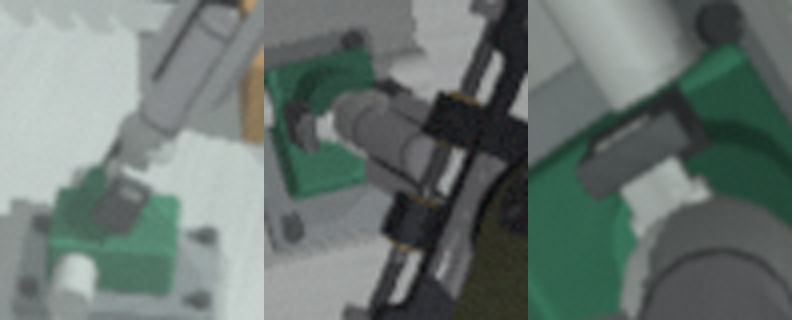

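The coupler has moved down about 14 mm: in the side view its flange is now at (140,150), just above the jaw holders. It sits against the stop with a steady axial push and a 60 N grip, so I'm handing in.

```bash
python3 -c "
from station import ctrl
print(ctrl.hand_in())"
```

```text
the job is handed in; nothing more can be done
None
```

Handed in at about 15.7 s: the coupler is on the nipple at a hard stop, pressed with about 26 N and still gripped at 60 N; the jaw snap and collar travel are inferred from force and position, and no verdict came back.

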